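Fish a heat sink out of a chassis bay with a hook picker

ROBOT

A 6-joint arm with a two-finger parallel gripper is mounted at the origin on the work surface. World frame = base frame: x ahead of the robot, y to its left, z up, the work surface at z = 0. Lengths are in m, angles in rad, forces in N, time in s.
With the tool pointing down it reaches from about 0.275 to 0.875 m from the base axis. Payload 12.5 kg.
Tool frame: the origin (TCP) lies on the centre line of the jaws, within the pads' length; the fingertips stand r.finger_overhang ahead of it and the grasp point (between the pads) lies 3 mm ahead of it (r.finger_overhang is the distance from the TCP to the fingertips, in m); z points along the fingers, y is the direction in which the jaws open and shut (so a half turn about z gives the same grasp; the last joint's range is limited). The gripper opens to 85 mm and grips with 20 to 120 N. Pads are 22 mm wide; open, the fingers measure 114 mm over their backs; the gripper's body (76 mm by 85 mm) begins 54 mm behind the grasp point. The pads swing forward as they close: fully open they stand 13 mm farther back than shut.
Start: joints at [-1.416, 0.351, 1.652, -0, 1.139, -0.085], TCP at [0.131, -0.534, 0.253] pointing down, gripper open.
Joint ranges: [-2.75, 2.75], [-0.79, 2.1], [0.01, 2.65], [-1.57, 4.71], [0.07, 3.14], [-2.87, 2.87]. Speed limits (rad/s): [2.22, 2.22, 2.79, 3.14, 3.14, 3.14].

INTERFACE

Orientations are given as a unit quaternion [x, y, z, w].
In Python, from cell import r, optics gives the robot as it stands. The module is installed in compiled form; this text tells all that it offers. Calls block until the motion is done:
- r.move_to(position, orientation): joint-space move of the TCP to a pose.
- r.move_linear(position, rot=None, vel=0.15): straight line of the TCP; rot=None keeps the orientation; vel is the mean speed in m/s.
- r.set_joints(angles): joint-space move.
- r.set_gripper(opening, squeeze=None): opening from 0.0 (shut) to 1.0 (fully open); squeeze is the grip in N (None keeps the last); returns when the fingers have stopped.
- r.sleep(seconds).
- r.inverse_kinematics(position, orientation): joint angles nearest the present ones, or None.
- optics.get_image(name): name is "scene" or "top" or "wrist"; returns a dict with "pixels" (420x560x3 uint8, red, green, blue), "depth" (420x560 float32, m along the optical axis (not along the pixel's ray), 0 where there is no reading), "fx", "fy", "cx", "cy" (pixels), "camera_from_world" (4x4, takes a point from world to camera coordinates); the wrist camera has in their place "mount" (4x4, takes a point from camera to tool coordinates, whose origin is the TCP and whose axes are the flange's). Camera axes: x right, y down, z forward; pixel columns grow to the right and rows downward; lengths in m; the calibration is good to about 2 mm. A picture is of the moment at which its call begins: read the wrist's pose just before it.
A pose or a line that the arm cannot do raises r.PlanningError and nothing moves.
- r.hand_in(): hands the job in, once; it reports no verdict.
Readings, each from a call of its own:
- r.current_t(): time.
- r.current_q(): joint angles.
- r.current_qvel(): joint speeds.
- r.current_effort(): joint torques, N m.
- r.current_tool_pos(): TCP position.
- r.current_ee_rot(): TCP orientation.
- r.current_contact_force(): force on the tool from outside, world axes, zero at the start.
- r.current_torque(): the same for the moment, N m.
- r.current_opening(): opening from 0.0 (shut) to 1.0 (fully open).
Only numpy, scipy, OpenCV 4.12 (cv2) and the standard library are available. Lean on these libraries where they do the work, as an engineer would, in place of code of your own. Each camera call takes 0.05 s, during which the arm holds its last target.

TASK

A heat sink has fallen to the bottom of the narrow empty bay of the open chassis: take the long hook picker from its fork stand, catch the heat sink's wire bail with it and lift it out, never touching the heat sink with the fingers. Lower it on the hook into the square empty compartment of the parts tray so that it stands flat on its base near the middle, unhook it, and hang the picker back in its fork. Leave the small heat sink, the metal spool and the amber bottle where they are.

Things in the scene. Friction and masses are not known exactly. Their poses are not given: they have to be found in the camera images.
- chassis: Open-topped aluminium chassis, fixed, mm: outer 166 (its x) x 160 (its y) x 130 high, walls 3, floor 4; origin under its centre. A lengthwise partition splits it: +y side holds a transformer and four black capacitors, all lower than 70; -y side is an empty bay, 160 long (x), 65 wide (y), 126 deep.
- bay_floor (a point): Centre of the bay's floor, 126 below the chassis rim; axes as the chassis.
- heatsink: Loose finned aluminium heat sink, about 130 g, 80 (its x) x 42 (its y) x 24 mm high, standing on the bay's floor, roughly along the bay, near its middle. Origin: centre of its underside. A stiff wire bail stands over its middle (see bail_top), from which it hangs level.
- bail_top (a point): Apex of the heat sink's fixed wire bail (wire 5 mm thick, centre), 62.5 above its underside. The bail stands in the heat sink's y-z plane (x = 0): legs at y = +-18 up to z = 42, then a pointed arch, underside of the apex at z = 60. A hook passed along the heat sink's x at y = 0, between z = 24 and 60, from either end, goes under it.
- picker: Loose hook picker, upright along its z, 168 mm tall, about 160 g; hangs in the stand at the start. Origin: on the shank's axis, level with the hook's lowest point. Shank 7 thick on the z axis, round collar of diameter 36 from z = 105 to 110, above it a square black handle 24 x 24 from z = 110 to 162, faces square to x and y, to be gripped from above.
- hook_seat (a point): Where a bail settles on the picker's hook: x = 17, z = 8 mm from its origin. The hook, a bar 7 thick, runs from the shank's foot along the picker's +x, is lowest from x = 11 to 22 (upper side z = 8) and turns up to its tip at x = 34.5, z = 16. Axes as the picker.
- stand: Fixed steel stand, base 130 x 100 x 8 mm. Two level tines 6 thick form a fork open to the stand's -x, slot 16 wide (y) from x = -30 to +12; a post behind from x = 63. Origin: on the table under the hanging place. The picker hangs by its collar, hook pointing out of the fork; it leaves and enters only through the open end, collar just above the tines.
- fork (a point): On top of the tines (136 mm above the table), middle of the slot, where the centre of the collar's underside sits; axes as the stand.
- tray: Fixed grey plastic parts tray, 130 (its x) x 194 (its y), floor 3 thick, rim and cross wall 20 high, 4 thick. Origin under its centre. The cross wall makes a square empty compartment on the +y side, 122 x 124 inside, and a narrow one on the -y side.
- compartment (a point): Centre of the floor of the square empty compartment (3 above the table); axes as the tray.
- small_sink: Bystander, loose, sizes in mm: a small finned heat sink 45 x 40 x 22 without bail, in the tray's narrow compartment.
- spool: Bystander, loose, sizes in mm: a grey metal spool, diameter 60, height 50, standing.
- flux: Bystander, loose, sizes in mm: an amber bottle, diameter 44, height 110, standing.
Mind the look-alikes: they are no part of the job. Leave any turquoise look-alike of the picker alone.

How it is judged:
By the outcome, as a careful person would: the job done as asked, in the order asked, and still so for the second after the job is handed in, with the robot touching nothing.
It also fails if it takes over 72 s, if anything falls off the work surface, if the arm or the gripper's body presses on something with over 40 N, if the wrist force passes 120 N, or if a joint passes its speed limit or range.

## Working session

There is one attempt and no reset: what is moved stays moved. The work goes in short steps, each a Python script; the robot and the scene stay as the last script left them, time stands still between calls to the robot, and variables do not carry over. Pictures are saved under pics/ and viewed, and the job is handed in when it is done.

```bash
mkdir -p pics; ls; cat > h.py <<'E'
import numpy as np, cv2
from cell import r, optics
from scipy.spatial.transform import Rotation as R
def shot(name, tag):
    p=r.current_tool_pos(); q=r.current_ee_rot()
    im=optics.get_image(name)
    cv2.imwrite(f'pics/{tag}.png', cv2.cvtColor(im['pixels'],cv2.COLOR_RGB2BGR))
    K=np.array([[im['fx'],0,im['cx']],[0,im['fy'],im['cy']],[0,0,1]])
    if 'mount' in im:
        T=np.eye(4); T[:3,:3]=R.from_quat(q).as_matrix(); T[:3,3]=p
        wc=T@np.array(im['mount'])
    else: wc=np.linalg.inv(np.array(im['camera_from_world']))
    np.savez(f'pics/{tag}.npz',rgb=im['pixels'],depth=im['depth'],K=K,wc=wc)
    return im
def load(tag):
    d=np.load(f'pics/{tag}.npz'); return d['rgb'],d['depth'],d['K'],d['wc']
def cloud(tag):
    rgb,D,K,wc=load(tag); v,u=np.mgrid[:D.shape[0],:D.shape[1]]
    P=np.stack([(u-K[0,2])/K[0,0]*D,(v-K[1,2])/K[1,1]*D,D],-1)
    P=P@wc[:3,:3].T+wc[:3,3]; P[D==0]=np.nan
    return rgb,P
def ray(tag,u,v,z):
    rgb,D,K,wc=load(tag); d=wc[:3,:3]@np.array([(u-K[0,2])/K[0,0],(v-K[1,2])/K[1,1],1.]); o=wc[:3,3]
    return o+d*(z-o[2])/d[2]
def proj(tag,p):
    rgb,D,K,wc=load(tag); c=np.linalg.inv(wc)@np.append(p,1); return (K@(c[:3]/c[2]))[:2]
E
python3 - <<'E'
from h import *
for n in ['scene','top','wrist']:
    im=shot(n,n+'0'); print(n,load(n+'0')[3].round(3).tolist(), im['fx'])
print(r.current_t(), r.finger_overhang, r.current_ee_rot())
E
```

```text
pics
scene [[-0.772, 0.523, -0.362, 0.876], [0.636, 0.646, -0.422, 0.502], [0.014, -0.556, -0.831, 1.018], [0.0, 0.0, 0.0, 1.0]] 480.31935873171625
top [[-0.012, -0.995, 0.102, 0.342], [-0.999, 0.015, 0.034, 0.009], [-0.036, -0.101, -0.994, 1.206], [0.0, 0.0, 0.0, 1.0]] 468.4985384774206
wrist [[0.238, -0.931, -0.278, 0.202], [-0.971, -0.229, -0.066, -0.516], [-0.002, 0.285, -0.958, 0.373], [0.0, 0.0, 0.0, 1.0]] 337.1677685871911
0.15 0.022 [ 9.92817925e-01  1.19634370e-01 -1.62931320e-05 -4.30833393e-04]
```

View pics/scene0.png

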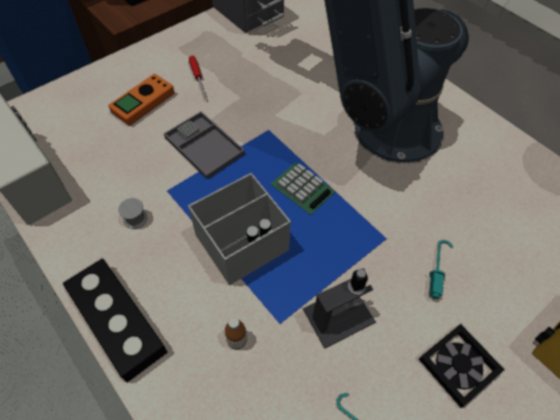

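View pics/top0.png

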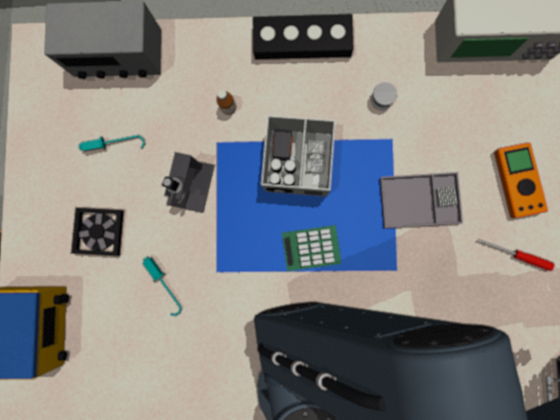

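View pics/wrist0.png

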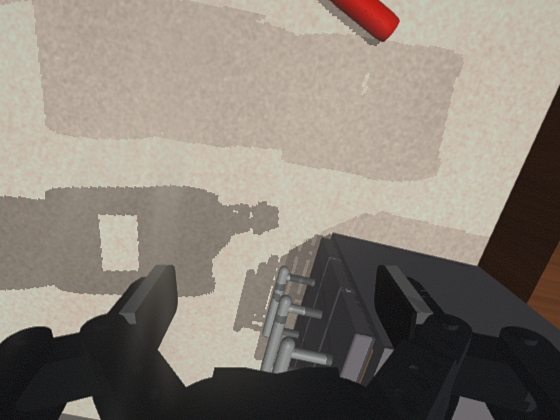

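The scene view shows the chassis at (240,228), the fork stand with the black-handled picker at (345,300) and the tray at (205,145). In the top view they are at (297,155), (187,182) and (420,200). The turquoise hooks lie apart from these. I'll measure from the depth data next.

```bash
python3 - <<'E'
from h import *
rgb,P=cloud('top0')
def crop(tag,u0,u1,v0,v1,k,out):
    b=cv2.imread(f'pics/{tag}.png')[v0:v1,u0:u1]; cv2.imwrite(f'pics/{out}.png',cv2.resize(b,None,fx=k,fy=k,interpolation=cv2.INTER_CUBIC))
crop('top0',150,350,100,220,4,'topc'); crop('scene0',180,400,160,350,3.6,'scenec')
for n,(u0,u1,v0,v1),zs in [('chassis',(250,345,105,205),(.122,.14)),('tray',(370,475,160,240),(.012,.026)),('standbase',(150,225,140,220),(.004,.012)),('standtop',(150,225,140,220),(.125,.145)),('handle',(150,225,140,220),(.17,.22)),('mid',(150,225,140,220),(.145,.17))]:
    Q=P[v0:v1,u0:u1].reshape(-1,3); Q=Q[(Q[:,2]>zs[0])&(Q[:,2]<zs[1])]
    print(n,len(Q), Q.min(0).round(3) if len(Q) else '',Q.max(0).round(3) if len(Q) else '')
    if len(Q)>5:
        print(cv2.minAreaRect((Q[:,:2]*1000).astype(np.float32)), np.median(Q[:,2]))
E
```

```text
chassis 577 [ 0.48  -0.072  0.122] [0.66  0.101 0.136]
((571.164306640625, 13.981376647949219), (160.01316833496094, 167.98712158203125), 84.56326293945312) 0.13052038889268913
tray 909 [ 0.398 -0.394  0.012] [ 0.535 -0.194  0.026]
((466.86126708984375, -294.3552551269531), (130.74110412597656, 196.1033477783203), 2.6107535362243652) 0.02052920343857334
standbase 1525 [0.425 0.208 0.004] [0.636 0.404 0.012]
((530.5000610351562, 305.83197021484375), (196.56961059570312, 210.6523895263672), 89.92327880859375) 0.007609238032096011
standtop 645 [0.464 0.264 0.126] [0.575 0.326 0.144]
((520.390380859375, 295.38580322265625), (42.17598342895508, 107.5257568359375), 77.15711212158203) 0.13714670153794128
handle 143 [0.481 0.288 0.171] [0.509 0.317 0.204]
((495.20953369140625, 301.4713134765625), (24.726329803466797, 23.745346069335938), 66.47188568115234) 0.19377945745126968
mid 38 [0.48  0.287 0.145] [0.512 0.316 0.17 ]
((494.38482666015625, 299.1710205078125), (21.30105972290039, 27.7100830078125), 57.69679641723633) 0.15741815585689845
```

```bash
python3 - <<'E'
from h import *
rgb,P=cloud('scene0')
for n,(u0,u1,v0,v1),zs in [('chassis',(180,300,170,290),(.122,.14)),('standtop',(300,380,260,345),(.125,.145)),('handle',(300,380,260,345),(.17,.23)),('mid',(300,380,260,345),(.145,.17))]:
    Q=P[v0:v1,u0:u1].reshape(-1,3); Q=Q[(Q[:,2]>zs[0])&(Q[:,2]<zs[1])]
    print(n,len(Q), Q.min(0).round(3),Q.max(0).round(3))
    if len(Q)>5: print(cv2.minAreaRect((Q[:,:2]*1000).astype(np.float32)), np.median(Q[:,2]))
E
```

```text
chassis 941 [ 0.484 -0.071  0.122] [0.664 0.104 0.134]
((573.4734497070312, 16.28759765625), (163.29067993164062, 167.2865753173828), 84.7470932006836) 0.1283700847121202
standtop 868 [0.472 0.268 0.125] [0.579 0.329 0.145]
((522.7432861328125, 298.0488586425781), (41.61381149291992, 107.80594635009766), 77.45042419433594) 0.13633429625823212
handle 221 [0.486 0.291 0.17 ] [0.513 0.32  0.202]
((498.9836730957031, 304.84552001953125), (24.981901168823242, 23.569948196411133), 69.5436782836914) 0.19217368828004622
mid 92 [0.492 0.291 0.145] [0.514 0.319 0.169]
((505.7101135253906, 308.07281494140625), (16.60157012939453, 30.783493041992188), 22.997051239013672) 0.15822342069494444
```

```bash
sleep 3
```

```text
(no output)
```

View pics/topc.png

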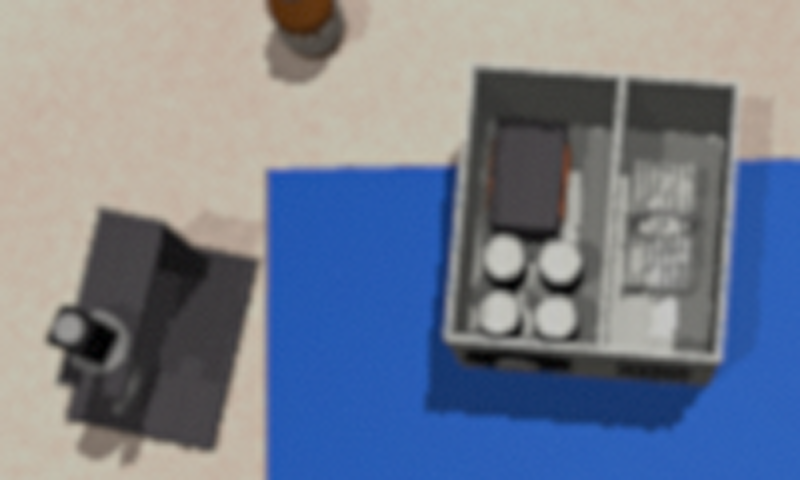

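View pics/scenec.png

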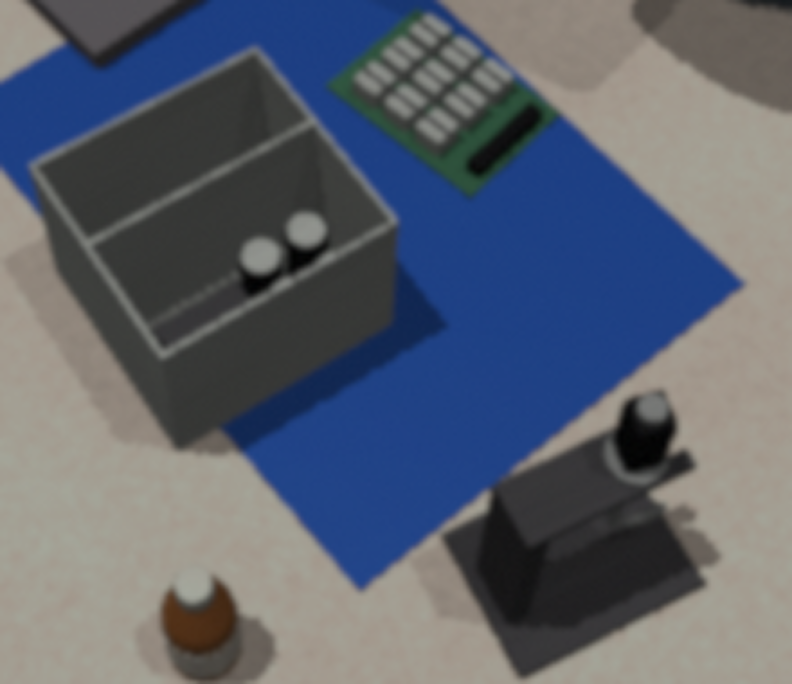

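The top crop shows the stand's post towards +x and the fork open towards −x (yaw about −13°). The heat sink lies at about crop (660,225) in the right-hand bay. Next I'll take close wrist views of the bay and the picker handle.

```bash
cat >> h.py <<'E'
def down(yawdeg):
    a=np.radians(yawdeg)/2
    return np.array([np.cos(a),np.sin(a),0,0])
def dirv(yawdeg): 
    a=np.radians(yawdeg); return np.array([np.cos(a),np.sin(a),0])
E
python3 - <<'E'
from h import *
print(R.from_quat(down(13.7)).as_matrix().round(2).tolist(), R.from_quat(r.current_ee_rot()).as_matrix().round(2).tolist())
t0=r.current_t()
b=np.array([.568,-.029,0]); y=85
r.move_to(b-0.05*dirv(y)+[0,0,.29],down(y)); shot('wrist','w1')
print(r.current_t(), r.current_q().round(2) if hasattr(r.current_q(),'round') else r.current_q())
r.move_linear(b-0.05*dirv(y)+[0.05,0,.29]); shot('wrist','w2')
y=77
s=np.array([.4985,.302,0])
r.move_to(s-0.06*dirv(y)+[0,0,.36],down(y)); shot('wrist','w3'); shot('top','top1')
print(r.current_t(),r.current_q())
E
```

```text
[[0.97, 0.24, 0.0], [0.24, -0.97, 0.0], [0.0, 0.0, -1.0]] [[0.97, 0.24, -0.0], [0.24, -0.97, 0.0], [0.0, -0.0, -1.0]]
2.45 [-0.22  0.35  1.56 -0.    1.23 -0.13]
4.4167 [ 3.77917298e-01  2.49536677e-01  1.52469460e+00 -1.30318587e-04
  1.36778373e+00  6.05974918e-01]
```

View pics/w1.png

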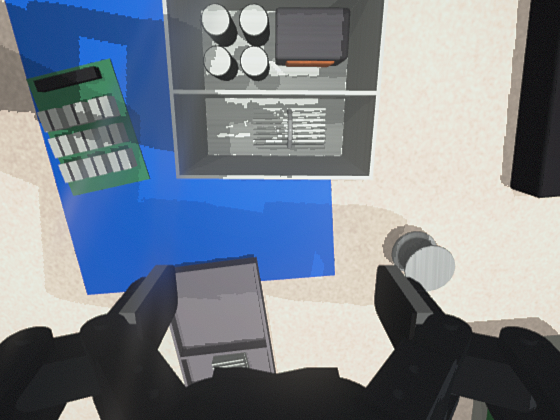

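View pics/w2.png

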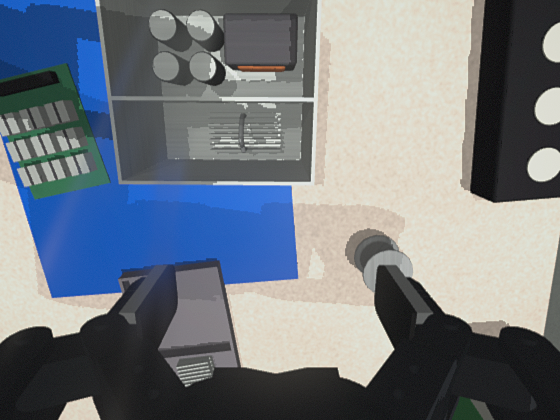

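View pics/w3.png

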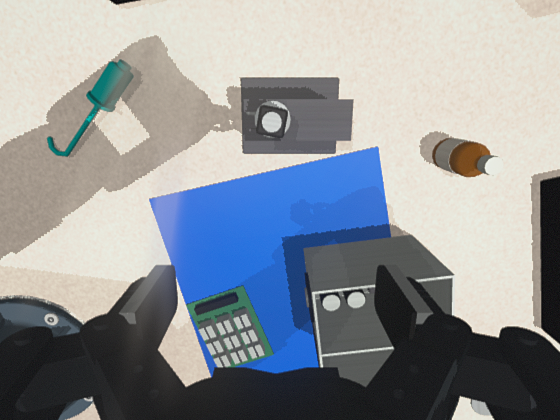

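w1 and w2 show the heat sink along the bay, with its bail at about (290,128) in w1 and (243,130) in w2. w3 shows the handle top at (271,121), square with the stand. Next I'll extract numbers.

```bash
python3 - <<'E'
from h import *
def rect(Q): 
    return cv2.minAreaRect((Q[:,:2]*1000).astype(np.float32))
for t in ['w1','w2','w3']:
    rgb,P=cloud(t); Q=P[:260].reshape(-1,3); Q=Q[np.isfinite(Q[:,0])]
    if t!='w3':
        C=Q[(abs(Q[:,2]-.13)<.004)&(abs(Q[:,0]-.57)<.11)&(abs(Q[:,1]-.01)<.11)]; print(t,'rim',len(C),rect(C),np.median(C[:,2]))
        # heat sink & bail in bay
        c=np.array([.568,-.029]); 
        B=Q[(abs(Q[:,0]-c[0])<.07)&(abs(Q[:,1]-c[1])<.027)]
        print(np.histogram(B[:,2],bins=np.arange(-.002,.08,.004)))
        H=B[(B[:,2]>.02)&(B[:,2]<.036)]; print('sink',len(H),rect(H))
        W=B[(B[:,2]>.042)&(B[:,2]<.078)]; print('bail',len(W),W.mean(0),rect(W),W[:,2].max(), np.median(W[W[:,2]>.06],0))
        T=Q[(abs(Q[:,2]-.02)<.005)&(abs(Q[:,0]-.467)<.09)&(abs(Q[:,1]+.29)<.12)]; 
        if len(T)>10: print('tray',len(T),rect(T))
    else:
        m=(abs(Q[:,0]-.5)<.1)&(abs(Q[:,1]-.3)<.1)
        S=Q[m&(abs(Q[:,2]-.136)<.004)]; print('tines',len(S),rect(S),np.median(S[:,2]))
        S=Q[m&(abs(Q[:,2]-.193)<.004)]; print('htop',len(S),rect(S),np.median(S[:,2]))
        S=Q[m&(abs(Q[:,2]-.008)<.004)]; print('base',len(S),rect(S))
        S=Q[m&(abs(Q[:,2]-.141)<.003)]; print('collar',len(S),rect(S))
def crop(tag,u0,u1,v0,v1,k,out):
    b=cv2.imread(f'pics/{tag}.png')[v0:v1,u0:u1]; cv2.imwrite(f'pics/{out}.png',cv2.resize(b,None,fx=k,fy=k,interpolation=cv2.INTER_CUBIC))
crop('w1',160,390,80,190,3.4,'w1c');crop('w3',220,380,60,170,5,'w3c');crop('w2',100,320,85,195,3.6,'w2c')
E
```

```text
w1 rim 3501 ((570.6865844726562, 2.921173095703125), (133.99209594726562, 167.18548583984375), 84.95811462402344) 0.12964872232957986
(array([  28, 2798,   36, 1140,   56,   63,  177, 1148,   12,    5,   13,
          2,   33,   31,   36,   32,   64,   57,    4,   13]), array([-0.002,  0.002,  0.006,  0.01 ,  0.014,  0.018,  0.022,  0.026,
        0.03 ,  0.034,  0.038,  0.042,  0.046,  0.05 ,  0.054,  0.058,
        0.062,  0.066,  0.07 ,  0.074,  0.078]))
sink 1389 ((561.214599609375, -29.45665168762207), (127.19114685058594, 50.02934646606445), 1.7250760793685913)
bail 272 [ 0.56117138 -0.03550487  0.06048729] ((571.1015014648438, -35.039886474609375), (147.47377014160156, 34.00560760498047), 27.89862632751465) 0.07663154573065095 [ 0.58214662 -0.03321951  0.0658331 ]
w2 rim 3512 ((570.58544921875, 4.937217712402344), (138.72055053710938, 166.77926635742188), 84.72459411621094) 0.1296760085231104
(array([  38, 2734,   54, 1041,  115,  188,   74, 1138,   21,    7,   14,
         15,   23,   37,   28,   28,   76,   54,   10,   14]), array([-0.002,  0.002,  0.006,  0.01 ,  0.014,  0.
[... 238 characters left out ...]
6858558654785)
bail 285 [ 0.5601781  -0.03581176  0.06058541] ((571.2659301757812, -35.117942810058594), (147.77047729492188, 34.36817169189453), 27.98826026916504) 0.07729257930262523 [ 0.58274705 -0.03219133  0.06577691]
tines 3299 ((521.332763671875, 297.7059631347656), (39.44881057739258, 107.12915802001953), 77.0124740600586) 0.13581381319635843
htop 521 ((496.7142639160156, 304.3273620605469), (24.005416870117188, 23.94797134399414), 66.7948226928711) 0.1922173062595059
base 3589 ((517.7776489257812, 298.959228515625), (99.81970977783203, 129.9252471923828), 76.91415405273438)
collar 262 ((521.9901733398438, 299.6363830566406), (35.272010803222656, 96.6941146850586), 79.06474304199219)
```

```bash
sleep 2
```

```text
(no output)
```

View pics/w2c.png

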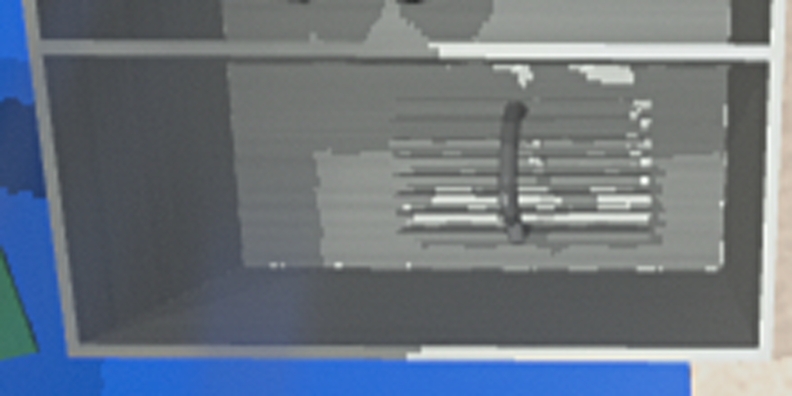

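View pics/w3c.png

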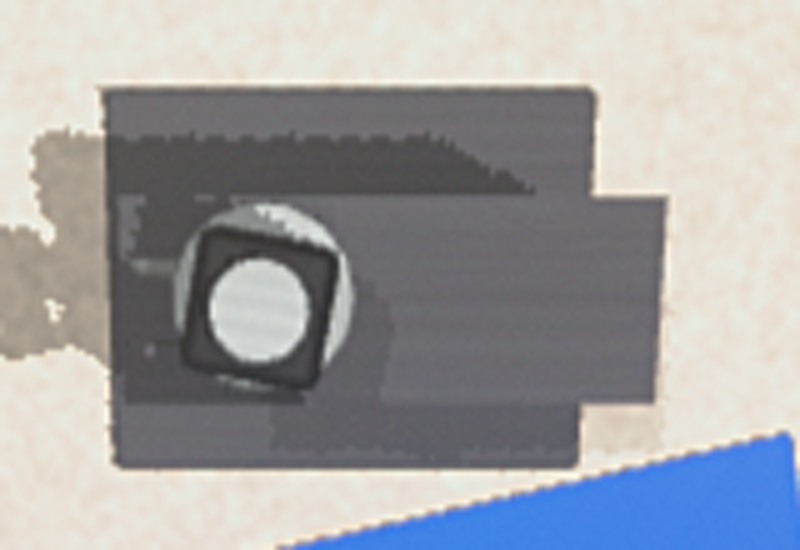

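```bash
python3 - <<'E'
from h import *
for t in ['w1','w2']:
    rgb,P=cloud(t); Q=P[:260].reshape(-1,3); Q=Q[np.isfinite(Q[:,0])]
    # bay frame
    a=np.radians(-5.2); c=np.array([.568,-.029]); M=np.array([[np.cos(a),np.sin(a)],[-np.sin(a),np.cos(a)]])
    L=(Q[:,:2]-c)@M.T
    m=(abs(L[:,0])<.06)&(abs(L[:,1])<.025)
    W=Q[m&(Q[:,2]>.055)&(Q[:,2]<.072)]; Lw=L[m&(Q[:,2]>.055)&(Q[:,2]<.072)]
    print('bail local x', np.percentile(Lw[:,0],[0,5,25,50,75,95,100]).round(4),'y',np.percentile(Lw[:,1],[0,5,50,95,100]).round(4))
    k=abs(Lw[:,0]-np.median(Lw[:,0]))<.006; W=W[k];print(len(W)); 
    for z0,z1 in [(.03,.045),(.045,.055),(.055,.062),(.062,.068),(.068,.073)]:
        s=m&(Q[:,2]>z0)&(Q[:,2]<z1)&(abs(L[:,0]-np.median(Lw[:,0]))<.008); print(z0,s.sum(),Q[s].mean(0).round(4),rectn(Q[s]) if 0 else '', L[s,1].min().round(4),L[s,1].max().round(4))
    H=Q[m&(Q[:,2]>.026)&(Q[:,2]<.031)]; Lh=L[m&(Q[:,2]>.026)&(Q[:,2]<.031)]
    print('sink', cv2.minAreaRect((H[:,:2]*1000).astype(np.float32)), np.percentile(Lh[:,0],[0,2,98,100]),np.percentile(Lh[:,1],[0,2,98,100]))
E
```

```text
bail local x [0.0126 0.0131 0.0141 0.0151 0.0161 0.0172 0.0174] y [-0.0127 -0.0113  0.0022  0.0143  0.0162]
137
0.03 3 [ 0.5845 -0.0242  0.0373]  -0.0181 0.021
0.045 50 [ 0.583  -0.0255  0.051 ]  -0.0178 0.0211
0.055 38 [ 0.5828 -0.0283  0.0588]  -0.0127 0.0162
0.062 88 [ 0.5833 -0.0285  0.0653]  -0.0091 0.0125
0.068 11 [ 0.5828 -0.0288  0.0685]  -0.0008 0.005
sink ((583.0357666015625, -28.868270874023438), (41.05983352661133, 79.97550201416016), 84.97029876708984) [-0.02506788 -0.02320846  0.05336822  0.05499054] [-0.01912522 -0.01892234  0.02206199  0.02213379]
bail local x [0.0127 0.0131 0.0142 0.0154 0.0165 0.0174 0.0174] y [-0.013  -0.0115  0.0023  0.0143  0.0162]
143
0.03 12 [ 0.5854 -0.0254  0.0365]  -0.0175 0.0219
0.045 47 [ 0.5837 -0.0258  0.0505]  -0.0183 0.022
0.055 40 [ 0.5834 -0.0278  0.0585]  -0.013 0.0162
0.062 93 [ 0.5835 -0.0286  0.0653]  -0.0091 0.0126
0.068 10 [ 0.5831 -0.0284  0.0688]  0.0003 0.0032
sink ((582.9540405273438, -29.311059951782227), (41.44301986694336, 79.79551696777344), 85.1446304321289) [-0.0250913  -0.02346084  0.05368835  0.05493344] [-0.01983018 -0.01953765  0.02175933  0.02185818]
```

The heat sink sits at (583,−29) mm with yaw about −5°, and its bail apex is at (583.2,−28.6), seen the same in both views. In w3c the handle is turned about 10° relative to the fork, so its yaw is −23°. I'll grip it now with the jaw axis along the picker's x.

```bash
python3 - <<'E'
from h import *
tip=np.array([.4967,.3043,.045])+.0345*dirv(156.8); print('tip px expected',proj('w3',tip),proj('top1',tip))
h=np.array([.4967,.3043,0]); y=66.8
r.move_to(h+[0,0,.25],down(y))
r.move_linear(h+[0,0,.172],vel=.12)
print(r.current_tool_pos(),r.current_contact_force(),r.current_t())
r.set_gripper(0.0,60)
print(r.current_opening(),r.current_contact_force(),r.current_t())
shot('scene','s2');shot('wrist','w4');shot('top','top2')
b=cv2.imread('pics/s2.png')[230:360,280:420]; cv2.imwrite('pics/s2c.png',cv2.resize(b,None,fx=4,fy=4,interpolation=cv2.INTER_CUBIC))
E
```

```text
tip px expected [245.45233311 111.47523829] [177.80056652 202.66034239]
[0.49721277 0.30440102 0.17305917] [ 0.63577115 -0.30752906 -0.08125505] 5.7833
0.2749953526880719 [-0.26713703  0.42353927  3.80772846] 6.375
```

View pics/s2c.png

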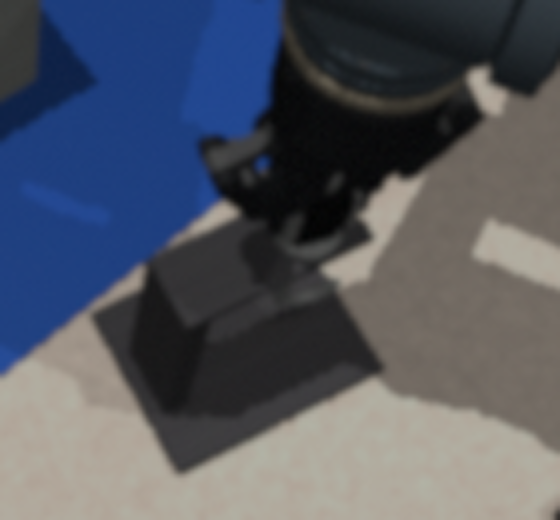

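View pics/w4.png

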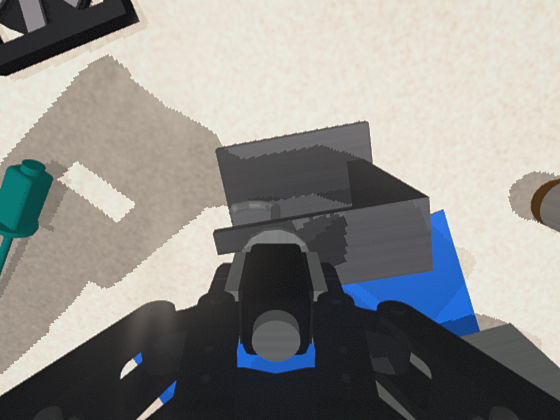

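In w4 the handle is gripped between the pads (275,290) and the hook shows at (250,205) pointing out of the fork. I'll lift it slightly, slide out and look.

```bash
python3 - <<'E'
from h import *
p=np.array(r.current_tool_pos()); print(p)
r.move_linear(p+[0,0,.004],vel=.04); print(r.current_contact_force())
q=p+[0,0,.004]+.065*dirv(167)
r.move_linear(q,vel=.12); print(r.current_contact_force())
q[2]=.33
r.move_linear(q,vel=.2)
# toward bay, over it at height, yaw 85
r.move_to([.50,.10,.36],down(80)); 
r.sleep(.2); print(r.current_contact_force(),r.current_tool_pos(),r.current_t(),r.current_opening())
shot('scene','s3');shot('wrist','w5');shot('top','top3')
b=cv2.imread('pics/s3.png')[80:380,180:460]; cv2.imwrite('pics/s3c.png',cv2.resize(b,None,fx=2,fy=2,interpolation=cv2.INTER_CUBIC))
E
```

```text
[0.49679116 0.30438082 0.17227628]
[-0.48306818  0.17303017 -2.43037418]
[ 0.80657212  0.13797586 -2.57724955]
[ 0.13922089 -0.50074239 -1.77322176] [0.49980952 0.10101761 0.35972499] 9.5083 0.27648113251151935
```

View pics/s3c.png

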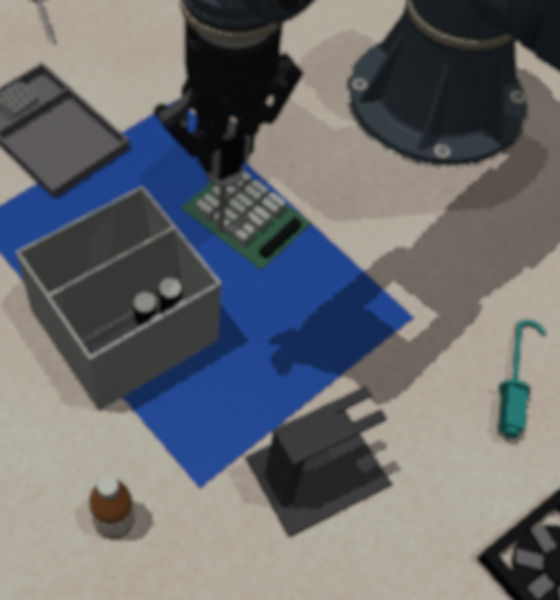

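View pics/w5.png

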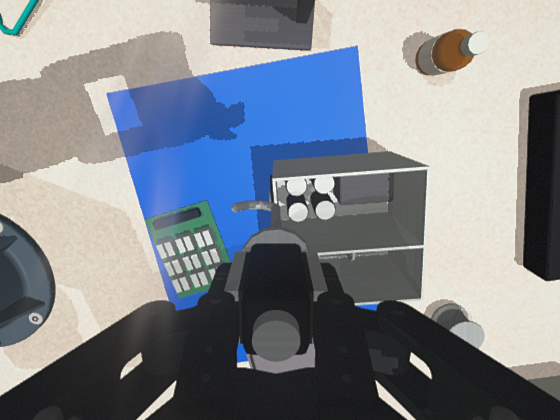

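View pics/top3.png

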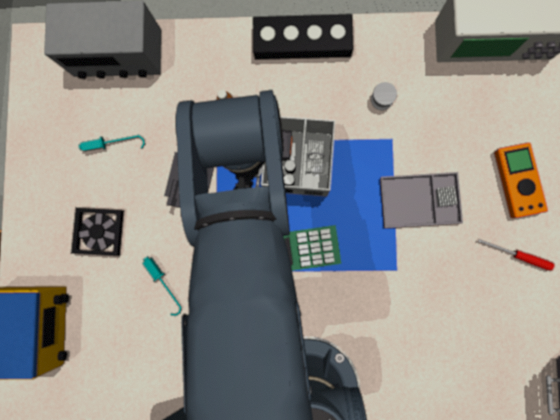

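The fork is empty in the scene crop at (370,410). In w5 the hook is visible from (272,205) to its tip at (235,206). I'll compare that with the expected projection, using depth.

```bash
python3 - <<'E'
from h import *
p=np.array(r.current_tool_pos()); o=p-[0,0,.1413]; hd=dirv(170)
for x,z in [(34.5,.016),(34.5,.012),(17,.004),(17,.008),(0,.02),(0,.05)]: print(x,z,proj('w5',o+hd*x/1000+[0,0,z]).round(1))
rgb,P=cloud('w5'); S=P[190:235,225:285].reshape(-1,3); S=S[np.isfinite(S[:,0])&(S[:,2]>.19)&(S[:,2]<.30)]
L=(S-o); lx=L@hd; ly=L@dirv(260)
for a,b in [(-5,5),(5,12),(12,20),(20,27),(27,34),(34,42)]:
    m=(lx*1000>a)&(lx*1000<b); print(a,b,m.sum(), (np.median(ly[m])*1000).round(1),(np.percentile(L[m,2],[5,50,95])*1000).round(1)) if m.sum() else 0
print(lx.min(),lx.max())
b=cv2.imread('pics/w5.png')[180:250,210:310]; cv2.imwrite('pics/w5c.png',cv2.resize(b,None,fx=7,fy=7,interpolation=cv2.INTER_CUBIC))
E
```

```text
34.5 0.016 [229.4 208.5]
34.5 0.012 [230.1 207. ]
17 0.004 [253.4 204.2]
17 0.008 [253.1 205.6]
0 0.02 [274.8 210.1]
0 0.05 [274.6 223.3]
-5 5 248 -3.2 [12.6 39.1 62. ]
5 12 83 -1.5 [ 5.7  9.1 12.6]
12 20 90 -1.2 [4.6 6.9 8.4]
20 27 89 -1.3 [ 6.   9.4 12.8]
27 34 77 -1.2 [11.3 14.4 16.2]
-0.003836062124449289 0.03377546432178636
```

```bash
sleep 2
```

```text
(no output)
```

View pics/w5c.png

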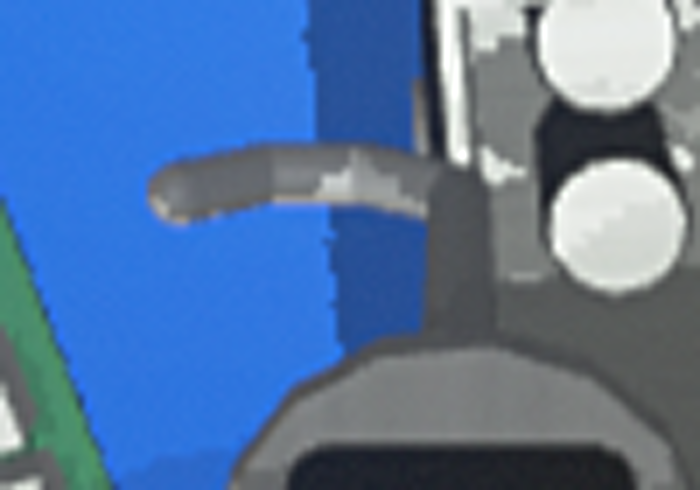

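The measured hook matches the expectation to within about 1 mm. Now I'll enter the bay from the far end of the heat sink, slide under the bail and take the weight.

```bash
python3 - <<'E'
from h import *
B=np.array([.5832,-.0287,0]); ax=dirv(-5)
r.move_to(B+.049*ax+[0,0,.34],down(85))
r.sleep(.2); f0=np.array(r.current_contact_force())
r.move_linear(B+.049*ax+[0,0,.179],vel=.12)
print(np.array(r.current_contact_force())-f0,r.current_tool_pos(),r.current_t())
r.move_linear(B+.0175*ax+[0,0,.179],vel=.05)
print(np.array(r.current_contact_force())-f0,r.current_t())
shot('wrist','w6')
r.move_linear(B+.0175*ax+[0,0,.204],vel=.03); r.sleep(.2)
print(np.array(r.current_contact_force())-f0,r.current_tool_pos(),r.current_t())
shot('wrist','w7'); shot('top','top4')
E
```

```text
[ 0.23028451  0.45894278 -0.32246646] [ 0.63236655 -0.03301625  0.17976211] 12.125
[-0.18574051  0.94832933  0.08031472] 12.9083
[ 0.31562872 -0.62273138 -2.36189076] [ 0.60056954 -0.03022509  0.20381135] 14.1417
```

View pics/w7.png

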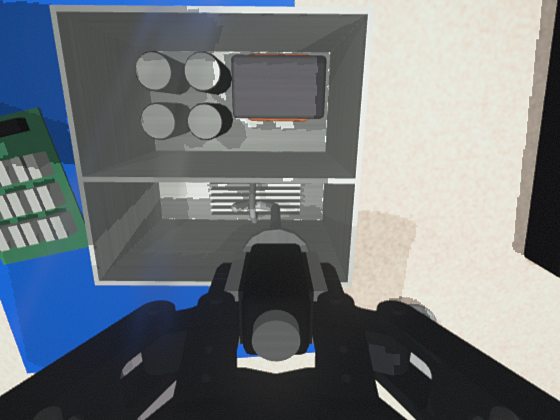

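View pics/w6.png

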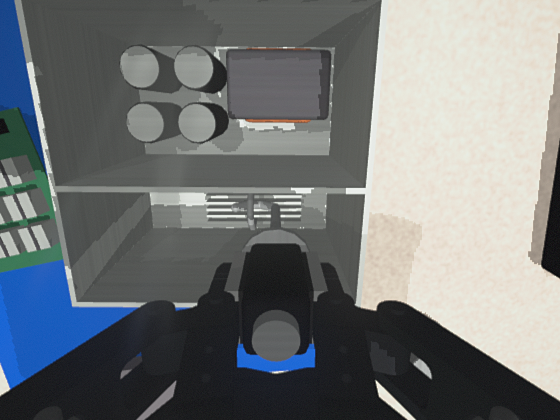

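In w7 the hook at (245,207) passes under the bail at (252,195) and the force shows the added load. I'll lift out slowly, with one check partway.

```bash
python3 - <<'E'
from h import *
p=np.array(r.current_tool_pos())
p[:2]=[.6006,-.0302]
r.move_linear([p[0],p[1],.24],vel=.06); shot('wrist','w8'); print(r.current_contact_force())
r.move_linear([p[0],p[1],.36],vel=.08); r.sleep(.3); shot('wrist','w9'); shot('scene','s4'); print(r.current_contact_force(),r.current_tool_pos(),r.current_t())
E
```

```text
[ 0.30861449  0.05482756 -3.338645  ]
[-0.3245955  -0.10777997 -2.76414077] [ 0.60059318 -0.03021683  0.35998799] 17.0917
```

View pics/w9.png

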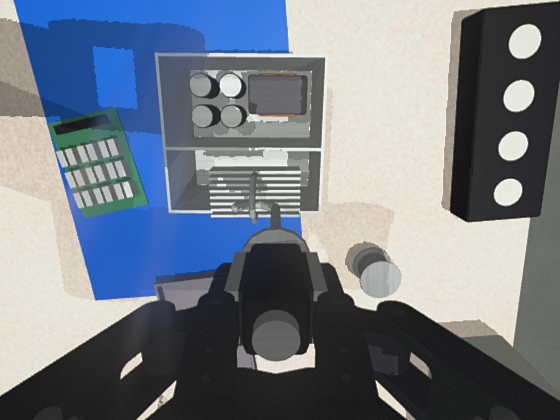

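View pics/s4.png

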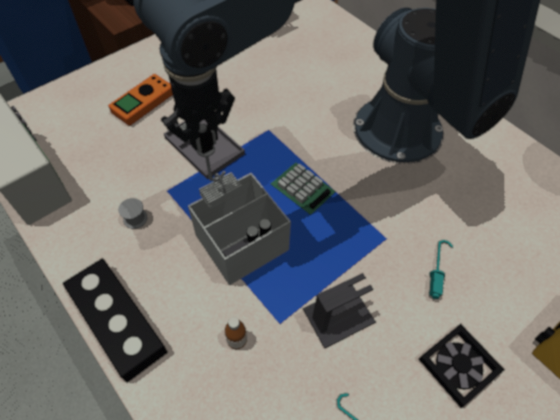

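w9 shows the heat sink hanging level on the hook above the chassis, with its bail at (252,195). s4 confirms it's clear of the rim. I'll carry it to a point above the compartment and look there.

```bash
python3 - <<'E'
from h import *
c=np.array([.4665,-.262,0]); y=2.6
t=c+.017*dirv(y)
r.move_linear(t+[0,0,.36],down(y+90),vel=.13); r.sleep(.4)
print(r.current_contact_force(),r.current_tool_pos(),r.current_t())
shot('wrist','w10'); shot('top','top5'); shot('scene','s5')
for tag in ['w10','s5','scene0','top0']:
    rgb,P=cloud(tag); P=P[:260] if tag[0]=='w' else P; Q=P.reshape(-1,3); Q=Q[np.isfinite(Q[:,0])]
    T=Q[(abs(Q[:,2]-.02)<.003)&(abs(Q[:,0]-.467)<.09)&(abs(Q[:,1]+.29)<.13)]
    print(tag,len(T),cv2.minAreaRect((T[:,:2]*1000).astype(np.float32)),(T.min(0)*1000).round(),(T.max(0)*1000).round())
E
```

```text
[ 0.0889203  -0.25415482 -3.65616573] [ 0.48351304 -0.26116885  0.360011  ] 19.6333
w10 1121 ((468.11004638671875, -292.645263671875), (130.1964569091797, 194.489501953125), 2.857296943664551) [ 399. -393.   17.] [ 536. -193.   23.]
s5 486 ((470.5470275878906, -291.25921630859375), (132.14149475097656, 197.77169799804688), 2.8098952770233154) [ 402. -391.   17.] [ 540. -191.   23.]
scene0 520 ((470.4828796386719, -290.8485107421875), (132.0214385986328, 197.59112548828125), 3.0555810928344727) [ 402. -393.   17.] [ 541. -191.   23.]
top0 553 ((466.87835693359375, -294.4029541015625), (130.73619079589844, 195.98428344726562), 2.587852716445923) [ 398. -394.   17.] [ 535. -195.   23.]
```

View pics/w10.png

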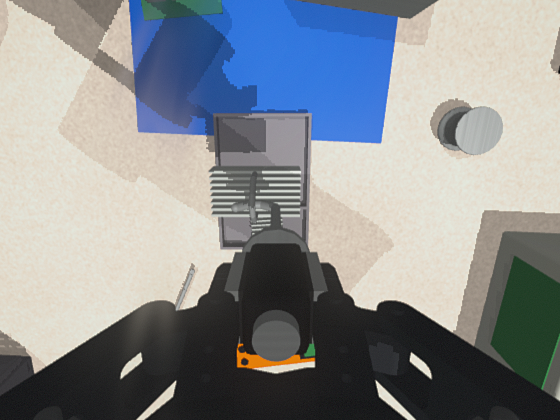

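View pics/s5.png

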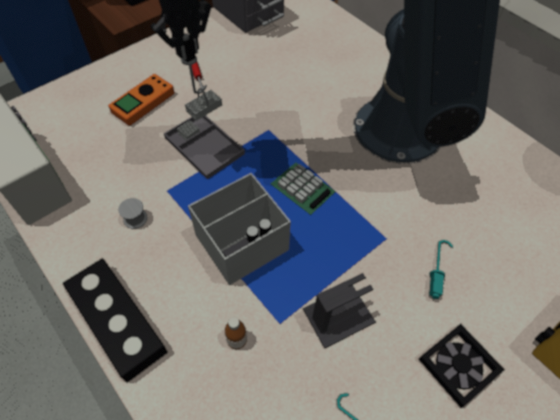

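w10 shows the sink hanging at about (255,190) over the tray. The tray fit gives the compartment centre at (466.6,−261.7), which matches my target. I'll lower it slowly.

```bash
python3 - <<'E'
from h import *
c=np.array([.4666,-.2617,0]); y=2.7
rgb,P=cloud('w10'); Q=P[:235].reshape(-1,3); Q=Q[np.isfinite(Q[:,0])&(Q[:,2]>.17)&(Q[:,2]<.20)]
print('hanging sink',len(Q),cv2.minAreaRect((Q[:,:2]*1000).astype(np.float32)))
t=c+.017*dirv(y)
r.move_linear(t+[0,0,.215],vel=.1); r.sleep(.3); print(r.current_contact_force(),r.current_t())
shot('wrist','w11')
r.move_linear(t+[0,0,.192],vel=.03); print(r.current_contact_force(),r.current_t())
r.sleep(.2);r.move_linear(t+[0,0,.1785],vel=.03); r.sleep(.2); print(r.current_contact_force(),r.current_tool_pos(),r.current_t())
shot('wrist','w12'); shot('scene','s6')
for tag in ['w11','w12']:
    rgb,P=cloud(tag); Q=P[:235].reshape(-1,3); z=.027+(.019 if tag=='w11' else 0); Q=Q[np.isfinite(Q[:,0])&(abs(Q[:,2]-z)<.004)&(abs(Q[:,0]-.467)<.055)&(abs(Q[:,1]+.262)<.056)]
    print(tag,len(Q),cv2.minAreaRect((Q[:,:2]*1000).astype(np.float32)),np.median(Q[:,2]))
E
```

```text
hanging sink 3832 ((466.0039978027344, -261.7004699707031), (80.20152282714844, 43.06940841674805), 2.8400886058807373)
[ 0.19834338 -0.10849563 -2.55183365] 21.6833
[ 0.06798068  0.52888772 -1.27219644] 22.65
[ 0.38718328  0.36080179 -0.98821872] [ 0.48364815 -0.26095436  0.17864794] 23.65
w11 2175 ((465.8975830078125, -261.5914001464844), (80.14554595947266, 42.626773834228516), 2.5652079582214355) 0.04598551216909341
w12 2334 ((465.6716613769531, -261.4012756347656), (80.1119613647461, 42.73357009887695), 2.704987049102783) 0.026421415356885775
```

View pics/w12.png

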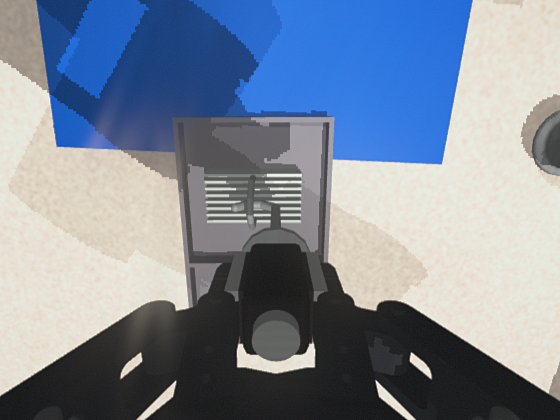

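```bash
python3 - <<'E'
import cv2
b=cv2.imread('pics/s6.png')[20:190,140:280]; cv2.imwrite('pics/s6c.png',cv2.resize(b,None,fx=3.5,fy=3.5,interpolation=cv2.INTER_CUBIC))
b=cv2.imread('pics/w12.png')[80:240,150:370]; cv2.imwrite('pics/w12c.png',cv2.resize(b,None,fx=3.5,fy=3.5,interpolation=cv2.INTER_CUBIC))
E
```

```text
(no output)
```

View pics/s6c.png

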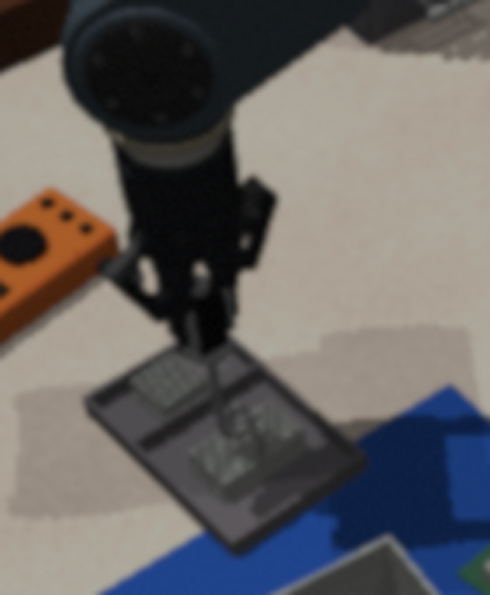

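View pics/w12c.png

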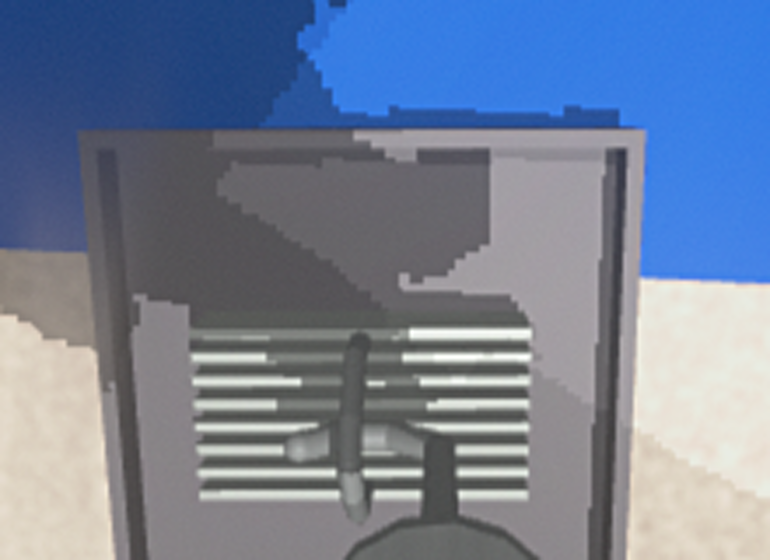

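The sink stands flat in the middle, with its fin tops measured at 26.4 mm against 27 nominal. The hook hangs free under the bail, so I'll withdraw along its axis and then raise.

```bash
python3 - <<'E'
from h import *
c=np.array([.4666,-.2617,0]); y=2.7
r.move_linear(c+.040*dirv(y)+[0,0,.1785],vel=.06); print(r.current_contact_force())
r.move_linear(c+.075*dirv(y)+[0,0,.1785],vel=.08); print(r.current_contact_force())
r.move_linear(c+.075*dirv(y)+[0,0,.33],vel=.15); print(r.current_contact_force(),r.current_t())
shot('wrist','w13'); shot('top','top6'); shot('scene','s7')
rgb,P=cloud('w13'); Q=P[:260].reshape(-1,3); Q=Q[np.isfinite(Q[:,0])&(abs(Q[:,2]-.027)<.004)&(abs(Q[:,0]-.467)<.056)&(abs(Q[:,1]+.262)<.056)]
print(len(Q),cv2.minAreaRect((Q[:,:2]*1000).astype(np.float32)),np.median(Q[:,2]))
E
```

```text
[ 0.20757538  0.05093761 -1.90972283]
[-0.48277921 -0.44204757 -2.24181123]
[-0.02892017 -0.36105051 -0.96213971] 26.0333
1034 ((465.6560363769531, -261.0958251953125), (80.11026763916016, 42.437625885009766), 2.6712005138397217) 0.026481539406686377
```

```bash
sleep 1
```

```text
(no output)
```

View pics/w13.png

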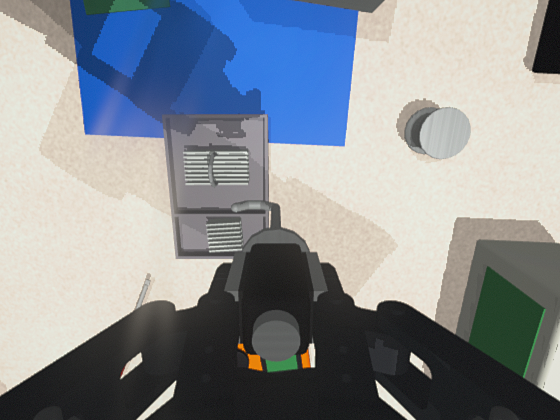

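The heat sink stands alone and unhooked at (215,167). Its measured centre is (465.7,−261.1), within about 1 mm of the middle. Now I'll take the picker back and line up with the fork before entering.

```bash
python3 - <<'E'
from h import *
F=np.array([.4980,.3032,0]); a=dirv(167)
r.move_linear([.50,-.08,.36],down(85),vel=.25)
r.move_to(F+.07*a+[0,0,.36],down(77))
r.move_linear(F+.07*a+[0,0,.24],vel=.15); r.sleep(.2)
shot('wrist','w14'); print(r.current_contact_force(),r.current_tool_pos(),r.current_t())
rgb,P=cloud('w14'); Q=P[:300].reshape(-1,3); Q=Q[np.isfinite(Q[:,0])&(abs(Q[:,2]-.136)<.004)&(abs(Q[:,0]-.5)<.1)&(abs(Q[:,1]-.3)<.1)]
print(len(Q),cv2.minAreaRect((Q[:,:2]*1000).astype(np.float32)))
# slot edges in stand frame
L=(Q[:,:2]-F[:2])@np.array([dirv(-13)[:2],dirv(77)[:2]]).T*1000
s=(L[:,0]>-26)&(L[:,0]<5); print('x',L[:,0].min(),L[:,0].max(),'y',L[:,1].min(),L[:,1].max(),'slot lo',L[s&(L[:,1]<0),1].max(),'hi',L[s&(L[:,1]>0),1].min())
E
```

```text
[-0.02024839 -0.31407967 -1.55413777] [0.42994616 0.31905087 0.24057068] 29.775
7363 ((500.8314208984375, 302.5249328613281), (40.839508056640625, 150.29324340820312), 77.0704116821289)
x -72.238098552463 78.06903928076038 y -20.47240795317669 20.403371233449853 slot lo -7.199136736746891 hi 8.199980604107939
```

```bash
sleep 1
```

```text
(no output)
```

View pics/w14.png

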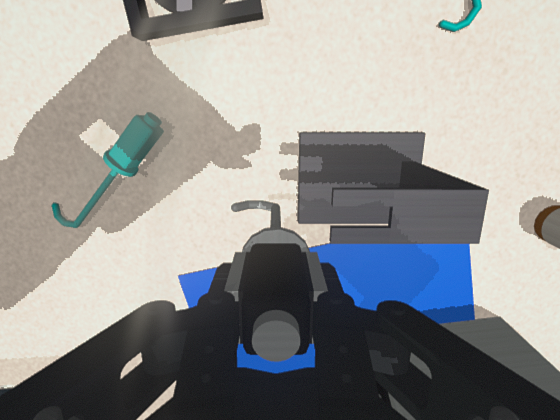

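In w14 the slot lies at (331–392, 207–224), and its midline is within 0.5 mm of my line. I'll enter just above the tines, lower and release.

```bash
python3 - <<'E'
from h import *
F=np.array([.4981,.3036,0]); a=dirv(167)
r.move_linear(F+.07*a+[0,0,.177],vel=.12); print(r.current_contact_force(),r.current_tool_pos())
r.move_linear(F+.03*a+[0,0,.177],vel=.06); print(r.current_contact_force())
r.move_linear(F+[0,0,.177],vel=.06); print(r.current_contact_force())
r.move_linear(F+[0,0,.1725],vel=.02); r.sleep(.2); print(r.current_contact_force(),r.current_tool_pos(),r.current_t())
shot('wrist','w15')
E
```

```text
[-0.53340829 -0.00415087 -1.97091798] [0.43021103 0.31954524 0.17756811]
[-0.28846971 -0.05881342 -1.5200977 ]
[ 0.66646534 -0.09541993 -1.40733134]
[-0.442519   -0.07451683 -1.22638427] [0.49804242 0.30359111 0.17242454] 32.4917
```

View pics/w15.png

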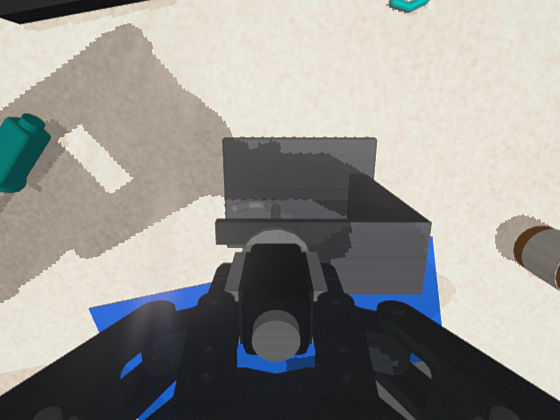

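In w15 the picker is inside the slot, with its collar at (275,240) and hook at (250,205). The force shows its weight still on the gripper, so I'll ease down to contact, release and retreat.

```bash
python3 - <<'E'
from h import *
F=np.array([.4981,.3036,0])
z=.1725
while z>.169:
    z-=.0005; r.move_linear(F+[0,0,z],vel=.01); r.sleep(.1)
    f=np.mean([np.array(r.current_contact_force())[2] if not r.sleep(.02) else 0 for _ in range(4)]); print(round(z,4),round(f,2))
    if f>1.0: break
r.set_gripper(0.55); print(r.current_opening(),r.current_contact_force(),r.current_t())
r.sleep(.2); shot('wrist','w16')
r.move_linear(F+[0,0,.30],vel=.12)
r.move_linear(F-.06*dirv(77)+[0,0,.36],vel=.2); r.sleep(.2)
shot('wrist','w17'); shot('scene','s8'); shot('top','top7'); print(r.current_t())
rgb,P=cloud('w17'); Q=P[:260].reshape(-1,3); Q=Q[np.isfinite(Q[:,0])]
m=(abs(Q[:,0]-.5)<.1)&(abs(Q[:,1]-.3)<.1)
S=Q[m&(abs(Q[:,2]-.193)<.005)]; print('htop',len(S),cv2.minAreaRect((S[:,:2]*1000).astype(np.float32)),np.median(S[:,2]))
b=cv2.imread('pics/s8.png')[230:350,270:400]; cv2.imwrite('pics/s8c.png',cv2.resize(b,None,fx=4,fy=4,interpolation=cv2.INTER_CUBIC))
E
```

```text
0.172 4.57
0.5504636378121701 [ 0.29053776  0.42083248 -0.54765824] 33.3083
35.7
htop 574 ((498.4844055175781, 303.47833251953125), (23.578182220458984, 23.536396026611328), 77.29573059082031) 0.19238395206423997
```

```bash
sleep 1
```

```text
(no output)
```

View pics/w17.png

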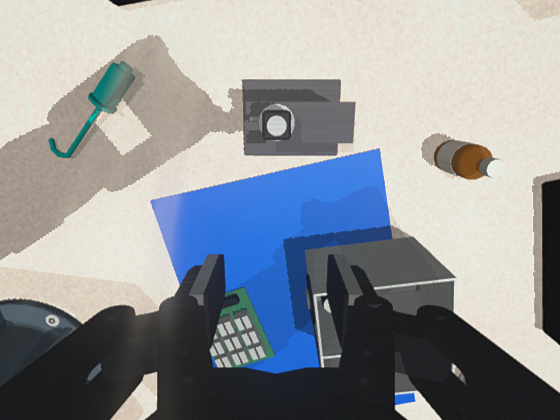

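View pics/s8c.png

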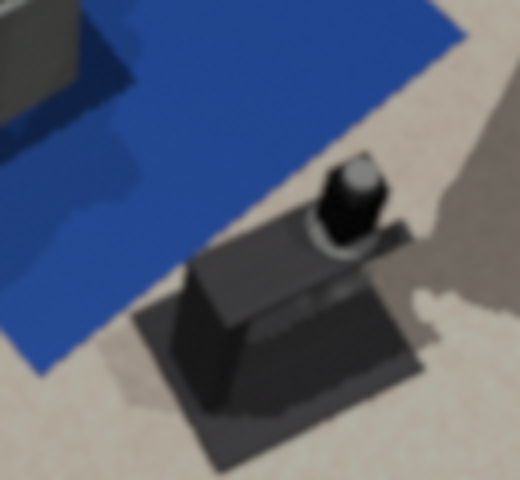

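View pics/s8.png

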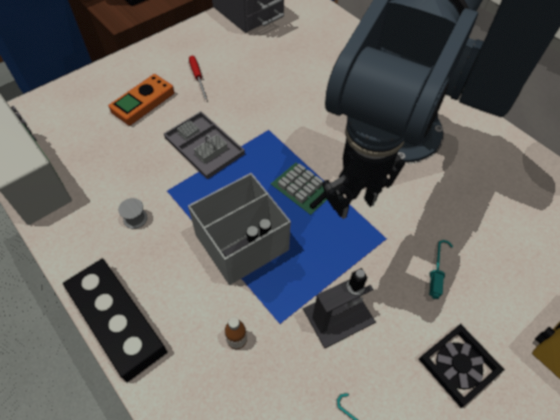

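The picker hangs upright in the fork: its handle top is level at 192.4 mm, its centre is within 1 mm of the slot centre, and its yaw matches the stand. The sink stands in the compartment at (210,148) in the scene view, and the spool, bottle and small sink look undisturbed. The gripper is clear of everything, so I'm handing in.

```bash
python3 - <<'E'
from h import *
print(r.current_t()); r.hand_in()
E
```

```text
35.7
the job is handed in; nothing more can be done
```

The job is done and handed in at 35.7 s of the 72 s allowed. I took the picker from its fork, hooked the heat sink's bail from the far end of the bay and lifted it out level. I then stood it in the square compartment, unhooked it and hung the picker back.

**Heat sink:** it stands flat, with fin tops measured at 26.5 mm against 27 nominal. It is about 1 mm from the compartment's centre and square to the tray. The fingers never touched it.

**Picker:** it hangs upright in the fork, about 0.5 mm from the slot's middle, with the hook pointing out.

**Forces and bystanders:** the largest contact force I read was about 4.6 N. The small heat sink, spool, bottle and turquoise look-alikes look unmoved in the last pictures, but I checked them by eye and did not measure them.

**Disagreements and failures:** the cameras differed by 2 to 4 mm on absolute positions, so I went by the close wrist views. No check failed.

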